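# Load the collar jig and press the stack home

### The arm

A 6-joint arm with a two-finger parallel gripper is mounted at the origin on the work surface. World frame = base frame: x ahead of the robot, y to its left, z up, the work surface at z = 0. Lengths are in mm, angles in rad, forces in N, time in s.
With the tool pointing down it reaches from about 275 to 750 mm from the base axis. Payload 10.2 kg.
Tool frame: the origin (TCP) lies between the finger pads; the fingertips stand 22 mm ahead of it and the grasp point (between the pads) lies 3 mm ahead of it; z points along the fingers, x is the direction in which the jaws open and shut, and the axes are right-handed (so a half turn about z gives the same grasp; the last joint's range is limited). The gripper opens to 88 mm and grips with 3 to 60 N. Pads are 18 mm wide; open, the fingers measure 123 mm over their backs; the gripper's body (75 mm by 187 mm) begins 45 mm behind the grasp point.
Start: joints at [0.948, 0.313, 1.498, -0, 1.331, -0.223], TCP at [204.361, 483.599, 237.72] pointing down, gripper open.
Joint ranges: [-2.94, 2.94], [-0.97, 2.17], [0.19, 2.56], [-1.23, 4.37], [0.02, 3.11], [-2.88, 2.88]. Speed limits (rad/s): [2.39, 2.39, 3.01, 3.14, 3.14, 3.14].

### API

Orientations are given as a rotation vector (axis times angle).
In Python, from station import sensors, cams, finish_job gives the robot as it stands. The module is installed in compiled form; this text tells all that it offers.
- The arm moves only by the tool servo_tool, never from a script. Its argument "rows" is a list of rows, each a list of 7 numbers: the opening in per cent of the stroke, from 0 (shut) to 100 (fully open), then the shift along the world's x, y, z in mm, then the turn, a rotation vector about the world's x, y, z in rad. In form: [[claw, tx, ty, tz, rx, ry, rz], ...]. A call has 1 to 10 rows; each row is the pose to reach, as a shift and turn from the pose commanded when the call began; what a row does not reach only later rows make up. A row lasts 1/10 s, in which the tool goes at most 50 mm and 8.59 degrees, less where a joint would pass 70% of its speed; a pose out of reach is approached as far as the arm can. A call with a gripper value outside its range is refused whole. The fingers move at their own pace and stop on an object; the grip force is fixed at half the most. Time passes only in rows, so rows that repeat a pose let the fingers close. It gives the time, the measured TCP pose, the force and the opening at its end, in the units of the state.
- sensors.get_obs(): the state, without advancing time (a new reading comes with each control period).
- cams.capture(name): name is "side" or "top" or "wrist"; returns (picture, depth): 480x640x3 uint8, blue, green, red; 480x640 float32, mm along the optical axis (not along the pixel's ray), 0 where there is no reading.
- cams.camera_params(name): a dict with "intrinsics" (3x3 intrinsics, pixels), "k1" (the pictures are not rectified: a ray, as slopes to the right and down, at radius r is drawn at 1 + k1 r^2 times it, then the intrinsics apply), "R" (3x3) and "t" (3): a world point X has camera coordinates R X + t; the wrist camera has in their place "T_tool_cam" (4x4, takes a point from camera to tool coordinates, whose origin is the TCP and whose axes are the tool frame's). Camera axes: x right, y down, z forward; pixel columns grow to the right and rows downward; lengths in mm; the calibration is good to about 2 mm. A picture is of the moment at which its call begins: read the wrist's pose just before it. camera_params takes no time and is no camera call.
- finish_job(): hands the job in, once; it reports no verdict.
Trained networks look in the newest picture that a camera, given by its name, has taken for a name from the list of things; names that differ only in an ending like _2 or _b are one class to them, and where a whole thing is asked for, a point or a joint stands for the part that bears it (a point fixed in the world has none). Each returns a list of dicts, best first, with "confidence" (0 to 1); they miss things now and then, are a little off and sometimes report something else, mostly with a low value. They report only what shows in the picture. A call takes as long as a camera call. They do not tell look-alikes from the thing itself.
- cams.look_for(camera, thing): "position" ([column, row] as shares, 0 to 1, of the picture: columns of its width, rows of its height, amid what is visible of it).
- cams.spot_point(camera, thing): "position" ([column, row] as shares, 0 to 1, of the picture: columns of its width, rows of its height: a listed point, or the origin of a listed thing).
The state is a dict: "t": time; "joints": joint angles; "joint_vel": joint speeds; "effort": joint torques, N m; "ee_pos": TCP position; "tcp_rot": TCP orientation; "contact_force": force on the tool from outside, world axes, zero at the start; "ft_torque": the same for the moment, N m; "width": opening from 0.0 (shut) to 1.0 (fully open).
Only numpy, scipy, OpenCV 4.12 (cv2) and the standard library are available. Lean on these libraries where they do the work, as an engineer would, in place of code of your own. Each camera call takes 0.05 s, during which the arm holds its last target.

### The job

Somebody parked a roll of tape on the post of the blue jig: slide it up off the post and lay it flat in the steel tray. Then lower the flanged collar, flange down, over the post, and the plain collar on top of it (lower them, do not let them drop down the post), and press the stack down until the jig's stiff sliding plate is fully home on the blue block. Let go of everything, and leave the spray can, the jar and the screwdriver where they are.

Things in the scene. Friction and masses are not known exactly. Their poses are not given: they have to be found in the camera images.
- jig: Blue steel jig fixed to the bench: base 150 x 150 x 12 mm, on it a round block 124 mm across whose flat top is 40 mm above the bench, and in its middle an upright steel post, 34 mm in diameter, cylindrical up to 135 mm and then tapering to 24 mm across at its tip, 142 mm above the bench. Origin: on the bench, on the post's axis; z up.
- post_tip (a point): Centre of the post's tip, 142 mm above the bench, on the post's axis.
- post_foot (a point): Point on the post's axis 50 mm above the bench: where the top face of the sliding plate is when it is fully home.
- plate (a joint): The dark round plate (120 mm across, 10 mm thick) that slides along the post above the blue block. 0 = raised (start; its top 70 mm above the bench, a 20 mm gap under it); 0.020 = fully home (top 50 mm above the bench, plate resting on the block). It is stiff: it carries the collars without sinking, stays where it is left, and with both collars on it needs about 7 to 12 N of push from above (about 15 N if empty).
- plate_top (a point): Centre of the sliding plate's top face, on the post's axis; moves with the plate; z up.
- tape_roll: Roll of cream masking tape on a cardboard core, 64 mm outside diameter, 44 mm bore, 48 mm tall, about 0.12 kg. It starts around the post, flat on the sliding plate, the post standing 24 mm out of its top. Origin: centre of its lower face; z along its axis, up.
- roll_center (a point): Centre of the tape roll, 24 mm above its origin.
- flanged_collar: Bare steel-grey metal collar with a flange at its foot: flange 100 mm across and 10 mm thick, above it a boss 60 mm in diameter, whole height 36 mm, through bore 38 mm, about 0.3 kg. It starts on the bench, flange down. Origin: centre of its lower face (the flange's underside); z along the bore, up.
- plain_collar: Bare steel-grey metal plain collar, 60 mm outside diameter, 38 mm bore, 30 mm tall, about 0.2 kg, standing on the bench with its bore upright. Origin: centre of its lower face; z along the bore, up.
- tray: Open steel tray fixed to the bench, 160 mm (its x) by 200 mm (its y), rim 16 mm high, wall and floor 4 to 5 mm thick. Origin: centre of its underside, on the bench.
- spray_can: Bystander: spray can, 64 mm across, 190 mm tall, upright on the bench. Origin: centre of its underside.
- grease_jar: Bystander: white jar with a black lid, 76 mm across, 80 mm tall. Origin: centre of its underside.
- screwdriver: Bystander: screwdriver, 200 mm long, lying on the bench. Its x axis runs from handle to tip.
Things that resemble listed ones, but are neither listed nor needed, are in the scene too. Several things have the shape of the tape_roll; the one meant has the colours described above.

How it is judged (in metres and radians):
On the way, in this order (a step that is already met when the one before it is completed fails the run):
1. the tape roll is off the post (horizontal distance between roll_center and post_foot above 0.08 m), for 0.1 s.
2. the flanged collar is on the post, down on the plate (horizontal distance between flanged_collar and post_foot below 0.006 m and z of flanged_collar in the frame of plate_top between -0.003 and 0.003 m and angle between flanged_collar's own z axis and vertical below 0.08 rad), for 0.1 s.
3. the plain collar is on the post, down on the flanged collar (horizontal distance between plain_collar and post_foot below 0.006 m and z of plain_collar in the frame of plate_top between 0.032 and 0.04 m and angle between plain_collar's own z axis and vertical below 0.08 rad), for 0.1 s.
At the end, for the whole second after the job is handed in: Plate within 2.5 mm of home; flanged collar (flange down) then plain collar flat around the post, within 4 and 5 mm of home height and 6 mm of the axis; roll flat in the tray, its centre within 50 mm (tray x) and 70 mm (tray y) of the middle; all at rest (value of joint plate above 0.0175 m and horizontal distance between each of flanged_collar, plain_collar and post_foot below 0.006 m and z of flanged_collar in the frame of post_foot between -0.004 and 0.004 m and angle between each of flanged_collar, plain_collar's own z axis and vertical below 0.08 rad and z of plain_collar in the frame of post_foot between 0.031 and 0.041 m and x of roll_center in the frame of tray between -0.05 and 0.05 m and y of roll_center in the frame of tray between -0.07 and 0.07 m and z of roll_center in the frame of tray between 0.022 and 0.034 m and linear speed of each of flanged_collar, plain_collar, tape_roll below 0.02 m/s); the robot touches nothing.
It fails at once if the spray can is moved more than 30 mm or tipped over (distance of spray_can from where it was at the start of the episode above 0.03 m or angle between spray_can's own z axis and vertical above 0.5 rad).
It fails at once if the grease jar is moved more than 30 mm or tipped over (distance of grease_jar from where it was at the start of the episode above 0.03 m or angle between grease_jar's own z axis and vertical above 0.5 rad).
It fails at once if the screwdriver is moved more than 30 mm or tipped over (distance of screwdriver from where it was at the start of the episode above 0.03 m).
It fails at once if the flanged collar is dropped down the post (faster than 0.6 m/s there) (horizontal distance between flanged_collar and post_foot below 0.02 m and linear speed of flanged_collar above 0.6 m/s).
It fails at once if the plain collar is dropped down the post (faster than 0.6 m/s there) (horizontal distance between plain_collar and post_foot below 0.02 m and linear speed of plain_collar above 0.6 m/s).
It also fails if it takes over 72 s, if anything falls off the work surface, if the arm or the gripper's body presses on something with over 40 N, if the wrist force passes 120 N, or if a joint passes its speed limit or range.

## Working session

There is one attempt and no reset: what is moved stays moved. The work goes in short steps, Python scripts to look and compute and a tool call to move; the robot and the scene stay as the last step left them, time stands still between calls to the robot, and variables do not carry over. Pictures are saved under pics/ and viewed, and the job is handed in when it is done.

Besides the shell and the picture viewer there is one more tool, called after "Emit:" as name(argument=value, ...) on one line, values as JSON. servo_tool: Moves the arm, as the interface text tells. Its arguments: {"type":"object","properties":{"rows":{"type":"array","items":{"type":"array","items":{"type":"number"}}}},"required":["rows"]}

```bash
mkdir -p pics; cat > h.py <<'E'
import numpy as np, cv2
from station import sensors, cams, finish_job
from scipy.spatial.transform import Rotation as Rn
def cam(name,obs=None):
    p=cams.camera_params(name); K=np.array(p["intrinsics"]); k1=p["k1"]
    if name=="wrist":
        T=np.array(p["T_tool_cam"]); Rt=Rn.from_rotvec(obs["tcp_rot"]).as_matrix()
        Rcw=Rt@T[:3,:3]; c=Rt@T[:3,3]+np.array(obs["ee_pos"])
        R=Rcw.T; t=-R@c
    else: R=np.array(p["R"]); t=np.array(p["t"])
    return K,k1,R,t
def und(K,k1,uv):
    uv=np.atleast_2d(np.asarray(uv,float))
    return cv2.undistortPoints(uv.reshape(-1,1,2),K,np.array([k1,0,0,0.])).reshape(-1,2)
def ray_z(C,uv,z):
    K,k1,R,t=C; s=und(K,k1,uv); d=np.c_[s,np.ones(len(s))]@R; c=-R.T@t
    return c+d*((z-c[2])/d[:,2])[:,None]
def pix_d(C,uv,dep):
    K,k1,R,t=C; s=und(K,k1,uv); P=np.c_[s,np.ones(len(s))]*np.asarray(dep).reshape(-1,1)
    return (P-t)@R
def cloud(C,dep):
    v,u=np.mgrid[0:480,0:640]; return pix_d(C,np.c_[u.ravel(),v.ravel()],dep.ravel()).reshape(480,640,3)
def proj(C,X):
    K,k1,R,t=C; return cv2.projectPoints(np.atleast_2d(np.asarray(X,float)),cv2.Rodrigues(R)[0],t,K,np.array([k1,0,0,0.]))[0].reshape(-1,2)
E
python3 - <<'E'
from h import *
for n in ["top","side"]:
    im,d=cams.capture(n); cv2.imwrite(f"pics/{n}0.png",im); np.save(f"{n}0.npy",d)
    C=cam(n); print(n,"cam pos",(-C[2].T@C[3]).round())
    for th in ["jig","tape_roll","flanged_collar","plain_collar","tray","spray_can","grease_jar","screwdriver"]:
        for r in cams.look_for(n,th)[:4]:
            px=np.array(r["position"])*[640,480]; u,v=px.astype(int)
            dd=d[v,u]; print(th,px.round(),round(r["confidence"],2),pix_d(C,px,dd)[0].round() if dd>0 else None)
print(sensors.get_obs())
E
```

```text
top cam pos [ 450.  -59. 1211.]
jig [287. 266.] 0.69 [513.  20. 127.]
tape_roll [282. 276.] 0.75 [493.  31. 116.]
tape_roll [313. 335.] 0.72 [356. -36.   3.]
tape_roll [286. 270.] 0.7 [508.  26.  80.]
tape_roll [339. 202.] 0.66 [677. -99.  21.]
flanged_collar [401. 232.] 0.7 [ 608. -254.    1.]
plain_collar [415. 305.] 0.89 [ 429. -284.   12.]
tray [163. 296.] 0.85 [445. 331.   4.]
spray_can [505. 307.] 0.72 [ 429. -436.  183.]
spray_can [281. 269.] 0.67 [507.  34. 108.]
grease_jar [206. 182.] 0.62 [714. 217.  77.]
screwdriver [302. 163.] 0.8 [775.  -7.  24.]
side cam pos [320. 489. 914.]
jig [324. 311.] 0.56 [503.  65.  64.]
tape_roll [298. 244.] 0.77 [637. -88.  46.]
tape_roll [359. 252.] 0.68 [ 499. -147.   12.]
tape_roll [321. 292.] 0.66 [515.  56. 120.]
tape_roll [381. 338.] 0.64 [376.  45.  -3.]
flanged_collar [294. 440.] 0.62 [459. 318.   2.]
flanged_collar [333. 209.] 0.61 [ 607. -237.   29.]
plain_collar [402. 230.] 0.93 [ 419. -239.   30.]
tray [296. 439.] 0.69 [456. 314.   4.]
spray_can [428. 155.] 0.66 [ 419. -429.  125.]
spray_can [324. 308.] 0.24 [505.  61.  69.]
grease_jar [198. 346.] 0.98 [703. 245.  78.]
screwdriver [236. 257.] 0.59 [770.  -7.  21.]
{'t': 0.9, 'joints': array([ 9.47586643e-01,  3.12880252e-01,  1.49766975e+00, -4.73754846e-09,
        1.33101225e+00, -2.23376604e-01]), 'joint_vel': array([ 2.83775234e-04,  5.72526021e-06,  1.96879013e-04, -1.02649931e-03,
        9.25521144e-04,  2.28642722e-04]), 'effort': array([-1.33421498e-03, -4.02118528e+01, -2.52402180e+01,  6.93817274e-02,
        3.21292353e-02, -4.17938759e-05]), 'ee_pos': array([204.3718651 , 483.60240039, 237.74168442]), 'tcp_rot': array([-2.61833897e+00, -1.73604083e+00, -4.46598052e-05]), 'contact_force': array([-0.73355382,  0.53092804, -0.4658498 ]), 'ft_torque': array([-0.02563273,  0.05379237,  0.03679055]), 'width': 1.00011820540069}
```

View pics/top0.png

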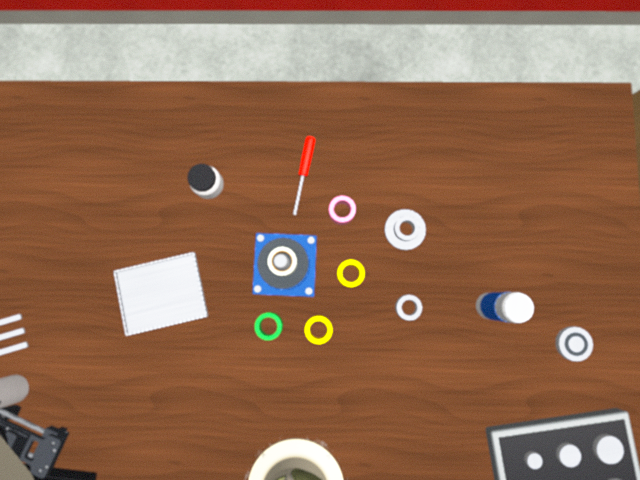

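View pics/side0.png

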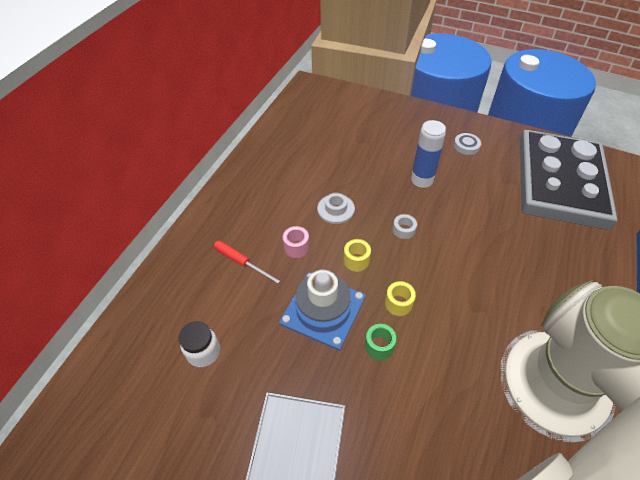

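Candidates for the roll: cream at (283,262), around the post; yellow at (351,273) and (319,330); pink at (342,208); green at (268,326). The cream one on the post fits the description. I'll enlarge it and measure.

```bash
python3 - <<'E'
from h import *
im=cv2.imread("pics/top0.png"); im2=cv2.imread("pics/side0.png")
a=cv2.resize(im[215:345,220:380],None,fx=2.5,fy=2.5,interpolation=cv2.INTER_CUBIC); b=cv2.resize(im2[215:345,220:380],None,fx=2.5,fy=2.5,interpolation=cv2.INTER_CUBIC)
cv2.imwrite("pics/crop1.png",np.hstack([a,b]))
for n in ["top","side"]:
    C=cam(n); P=cloud(C,np.load(f"{n}0.npy"))
    def sel(c,r,z0,z1):
        m=(np.hypot(P[...,0]-c[0],P[...,1]-c[1])<r)&(P[...,2]>z0)&(P[...,2]<z1)
        Q=P[m]; 
        if len(Q)<5: return len(Q)
        (x,y),rad=cv2.minEnclosingCircle(Q[:,:2].astype(np.float32)); return len(Q),np.round([x,y,rad],1),np.median(Q[:,2]).round(1),Q[:,:2].mean(0).round(1)
    print(n)
    print("roll top",sel((507,32),60,108,126)); print("post tip",sel((507,32),60,130,150)); print("plate",sel((507,32),80,60,80))
    print("flange",sel((600,-240),80,5,18)); print("boss",sel((600,-240),80,28,45)); print("plain",sel((425,-270),60,22,40))
    print("tray rim",sel((450,320),160,11,25))
    m=(P[...,2]>10)&(P[...,2]<25)&(np.hypot(P[...,0]-450,P[...,1]-320)<160)
    if m.sum()>10: print(cv2.minAreaRect(P[m][:,:2].astype(np.float32)))
    for nm,c in [("y1",(510,-105)),("y2",(385,-45)),("g",(390,55)),("p",(660,-90)),("jar",(710,235)),("can",(420,-430))]: print(nm,sel(c,60,35,200))
E
```

```text
top
roll top (361, array([525.6,  32.4,  31.7]), np.float64(117.3), array([525. ,  32.4]))
post tip (180, array([524.5,  34.6,  16.4]), np.float64(140.4), array([524.1,  34. ]))
plate (1449, array([524.6,  34.5,  59.9]), np.float64(69.4), array([522.5,  33.5]))
flange (777, array([ 601.3, -240.3,   79.2]), np.float64(9.7), array([ 611.5, -257.9]))
boss (303, array([ 613.6, -261.3,   30.1]), np.float64(35.0), array([ 613.5, -260.7]))
plain (310, array([ 423.8, -265.1,   29.9]), np.float64(29.1), array([ 424., -265.]))
tray rim (540, array([450.6, 335.9, 126.3]), np.float64(15.3), array([451. , 338.6]))
((451.7123718261719, 336.46832275390625), (160.38160705566406, 201.8127899169922), 13.819286346435547)
y1 (313, array([ 503.1, -125.3,   31.9]), np.float64(47.2), array([ 503.4, -125.3]))
y2 (323, array([370.4, -49.6,  32. ]), np.float64(47.1), array([370.2, -49.8]))
g (329, array([376.8,  68.4,  32.1]), np.float64(47.3), array([377.6,  67.7]))
p (318, array([ 657.2, -104.4,   32.1]), np.float64(47.2), array([ 656.8, -104.2]))
jar (845, array([725. , 229.3,  37.7]), np.float64(78.5), ar
[... 618 characters left out ...]
419.4, -262.9]))
tray rim (559, array([452.8, 319.1, 113.5]), np.float64(14.9), array([465.3, 292.7]))
((452.5674743652344, 318.363037109375), (160.94406127929688, 165.5452880859375), 14.11357307434082)
y1 (350, array([ 498.6, -125. ,   33.2]), np.float64(45.5), array([ 496.8, -123.4]))
y2 (405, array([366.8, -49.7,  32.3]), np.float64(46.6), array([366.3, -47.6]))
g (473, array([373.6,  67.5,  32.8]), np.float64(47.0), array([373.4,  69.9]))
p (333, array([ 651.6, -104.3,   32.7]), np.float64(45.2), array([ 650.4, -102.5]))
jar (1179, array([720.2, 230.5,  37.5]), np.float64(77.6), array([713.7, 234.8]))
can (1345, array([ 423.7, -459. ,   33.4]), np.float64(135.0), array([ 422.1, -443.4]))
```

View pics/crop1.png

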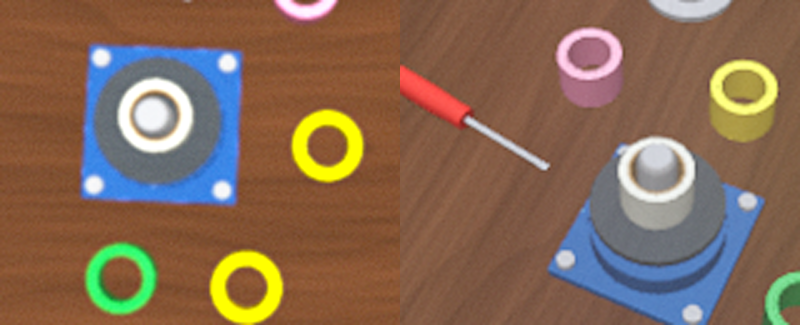

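Confirmed: the cream roll is on the post, with its brown core visible. The cameras disagree by about 5 mm in x, so I'll refine with the wrist camera. Moving above the post first.

```bash
python3 - <<'E'
from h import *
print(cams.camera_params("wrist"))
E
```

```text
{'intrinsics': array([[331.09422277,   0.        , 321.13436994],
       [  0.        , 331.09422277, 240.50249891],
       [  0.        ,   0.        ,   1.        ]]), 'k1': -0.004898565542969949, 'T_tool_cam': array([[ 9.99999408e-01,  1.08304245e-03,  1.03727954e-04,
        -1.03727311e+00],
       [-1.06531952e-03,  9.55330353e-01,  2.95538122e-01,
        -7.60986874e+01],
       [ 2.20985868e-04, -2.95538057e-01,  9.55330942e-01,
        -1.47074444e+02],
       [ 0.00000000e+00,  0.00000000e+00,  0.00000000e+00,
         1.00000000e+00]])}
```

Emit:
servo_tool(rows=[[100,45,-64,0,0,0,0],[100,80,-112,5,0,0,0],[100,115,-160,10,0,0,0],[100,145,-205,15,0,0,0],[100,175,-250,20,0,0,0],[100,205,-295,25,0,0,0],[100,235,-335,30,0,0,0],[100,260,-375,35,0,0,0],[100,285,-410,40,0,0,0],[100,310,-440,42,0,0,0]])

```text
t: 1.9
ee_pos: [491.2, 73.6, 277.0]
tcp_rot: [2.618, 1.735, 0.001]
contact_force: [0.7, 0.4, 0.0]
width: 1.001
```

```bash
python3 - <<'E'
from h import *
o=sensors.get_obs(); print(o["ee_pos"],o["joint_vel"].round(2)); im,d=cams.capture("wrist"); cv2.imwrite("pics/w1.png",im); np.save("w1.npy",d)
C=cam("wrist",o)
print(-C[2].T@C[3], proj(C,[[522,34,142],[522,34,118]]))
P=cloud(C,d)
for nm,z0,z1 in [("tip",125,150),("roll",108,124),("plate",62,80)]:
    m=(np.hypot(P[...,0]-522,P[...,1]-34)<80)&(P[...,2]>z0)&(P[...,2]<z1)&(d>0)
    if m.sum()>5: Q=P[m]; print(nm,m.sum(),cv2.minEnclosingCircle(Q[:,:2].astype(np.float32)),np.median(Q[:,2]))
E
```

```text
[491.17715662  73.61908197 276.97814501] [-0.81  0.48 -0.69  0.    0.21 -0.8 ]
[420.57837535 102.30422973 423.9973719 ] [[295.55548541 274.25181275]
 [297.34079241 264.71277665]]
tip 1038 ((523.4653930664062, 33.364009857177734), 17.145130157470703) 141.1038318012133
roll 1882 ((524.7261962890625, 31.54875946044922), 31.859956741333008) 117.94361022362702
plate 4880 ((523.7210083007812, 33.30353546142578), 60.01069641113281) 70.17771150915723
```

View pics/w1.png

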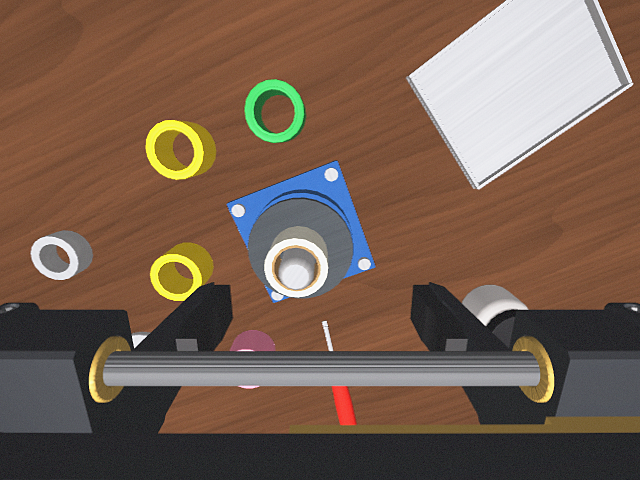

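Emit:
servo_tool(rows=[[100,5,-6,-20,0,0,0],[100,10,-12,-50,0,0,0],[100,10,-12,-50,0,0,0],[100,10,-12,-50,0,0,0]])

```text
t: 2.35
ee_pos: [500.3, 63.8, 227.1]
tcp_rot: [-2.618, -1.736, 0.0]
contact_force: [0.3, -0.3, -0.1]
width: 0.998
```

```bash
cat >> h.py <<'E'
def ring(P,d,c,r,z0,z1):
    m=(np.hypot(P[...,0]-c[0],P[...,1]-c[1])<r)&(P[...,2]>z0)&(P[...,2]<z1)&(d>0)
    Q=P[m]
    if len(Q)<5: return None
    (x,y),rr=cv2.minEnclosingCircle(Q[:,:2].astype(np.float32)); return np.round([x,y,rr,np.median(Q[:,2])],1)
def wshot(name):
    o=sensors.get_obs(); im,d=cams.capture("wrist"); cv2.imwrite(f"pics/{name}.png",im)
    C=cam("wrist",o); print("ee",o["ee_pos"].round(1),"F",o["contact_force"].round(1),"w",round(o["width"],3),"v",np.abs(o["joint_vel"]).max().round(3)); return im,d,C,cloud(C,d)
E
python3 - <<'E'
from h import *
im,d,C,P=wshot("w2"); c=(523,33)
print(ring(P,d,c,80,127,150),ring(P,d,c,80,108,124),ring(P,d,c,80,62,80))
E
```

```text
ee [500.3  63.8 227.1] F [ 0.3 -0.3 -0.1] w 0.998 v 0.024
[523.7  33.5  17.2 141.2] [524.5  31.2  32.  118. ] [523.4  33.2  59.9  70.2]
```

View pics/w2.png

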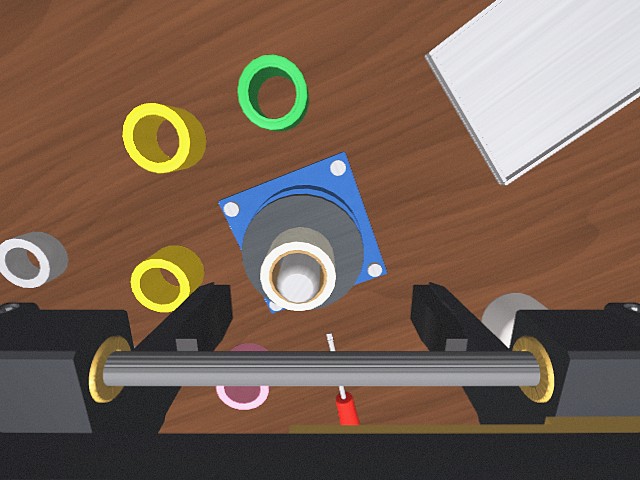

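The wrist view matches the given heights: tip 141, roll top 118, plate 70. The roll is at (524.5, 31.3) and the post at (523.6, 33.4). Descending on the roll.

Emit:
servo_tool(rows=[[100,24,-32,0,0,0,0],[100,24,-32.5,-30,0,0,0],[100,24,-32.5,-70,0,0,0],[100,24,-32.5,-100,0,0,0],[100,24,-32.5,-116,0,0,0],[0,24,-32.5,-116,0,0,0],[0,24,-32.5,-116,0,0,0],[0,24,-32.5,-116,0,0,0],[0,24,-32.5,-116,0,0,0],[0,24,-32.5,-116,0,0,0]])

```text
t: 3.4
ee_pos: [525.3, 31.2, 112.1]
tcp_rot: [2.617, 1.735, 0.004]
contact_force: [-0.5, 2.0, 7.3]
width: 0.713
```

Emit:
servo_tool(rows=[[0,0,0,0,0,0,0],[0,0,0,15,0,0,0],[0,0,0,30,0,0,0],[0,0,0,50,0,0,0],[0,0,0,70,0,0,0],[0,0,0,90,0,0,0],[0,0,0,105,0,0,0]])

```text
t: 4.1
ee_pos: [524.5, 31.1, 217.3]
tcp_rot: [2.617, 1.735, 0.002]
contact_force: [-0.3, 0.2, -1.4]
width: 0.714
```

```bash
python3 - <<'E'
from h import *
im,d,C,P=wshot("w3")
E
```

```text
ee [524.5  31.1 217.3] F [-0.3  0.2 -1.4] w 0.714 v 0.344
```

View pics/w3.png

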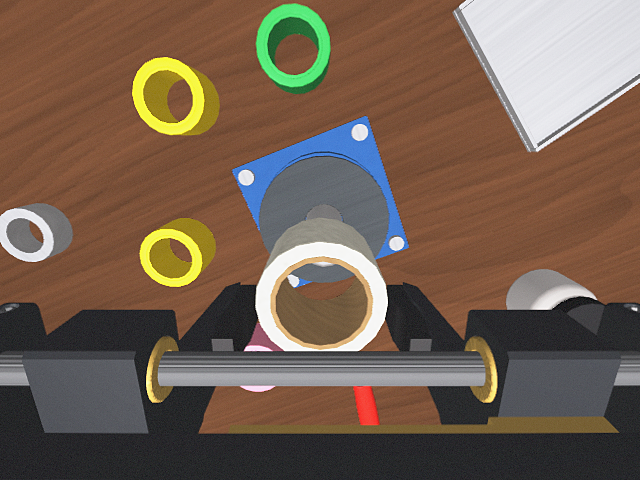

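The roll is held, clear of the post (bottom at about 175 mm). Carrying it to the tray.

Emit:
servo_tool(rows=[[0,-10,40,0,0,0,0],[0,-20,85,0,0,0,0],[0,-30,130,0,0,0,0],[0,-42,175,0,0,0,0],[0,-53,220,-15,0,0,0],[0,-63,265,-45,0,0,0],[0,-72,305,-75,0,0,0],[0,-72,305,-110,0,0,0],[0,-72,305,-110,0,0,0]])

```text
t: 5.05
ee_pos: [449.5, 336.0, 101.1]
tcp_rot: [-2.615, -1.738, 0.014]
contact_force: [0.2, 0.6, -0.5]
width: 0.716
```

Emit:
servo_tool(rows=[[0,0,0,-25,0,0,0],[0,0,0,-40,0,0,0],[0,0,0,-48,0,0,0],[0,0,0,-53,0,0,0],[0,0,0,-54,0,0,0],[0,0,0,-54,0,0,0]])

```text
t: 5.65
ee_pos: [452.8, 336.1, 52.3]
tcp_rot: [2.618, 1.736, 0.002]
contact_force: [-0.3, -0.4, -1.2]
width: 0.712
```

Emit:
servo_tool(rows=[[0,0,0,-3,0,0,0],[0,0,0,-5,0,0,0],[0,0,0,-5,0,0,0]])

```text
t: 5.95
ee_pos: [452.3, 336.2, 46.3]
tcp_rot: [-2.618, -1.736, 0.0]
contact_force: [-0.4, 0.6, 0.0]
width: 0.715
```

Emit:
servo_tool(rows=[[0,0,0,-1,0,0,0],[100,0,0,-1,0,0,0],[100,0,0,-1,0,0,0],[100,0,0,-1,0,0,0],[100,0,0,20,0,0,0],[100,0,0,60,0,0,0],[100,0,0,110,0,0,0],[100,0,-10,150,0,0,0],[100,5,-50,180,0,0,0],[100,15,-95,190,0,0,0]])

```text
t: 6.95
ee_pos: [467.8, 241.0, 239.6]
tcp_rot: [2.615, 1.739, 0.008]
contact_force: [1.1, 0.1, -0.9]
width: 0.997
```

```bash
python3 - <<'E'
from h import *
im,d=cams.capture("top"); cv2.imwrite("pics/top1.png",im)
C=cam("top");P=cloud(C,d); print(ring(P,d,(452,336),60,42,65)); print(ring(P,d,(523,33),60,127,150))
cv2.imwrite("pics/top1c.png",cv2.resize(im[150:400,50:450],(800,500)))
E
```

```text
None
[524.4  34.6  16.7 140.3]
```

View pics/top1c.png

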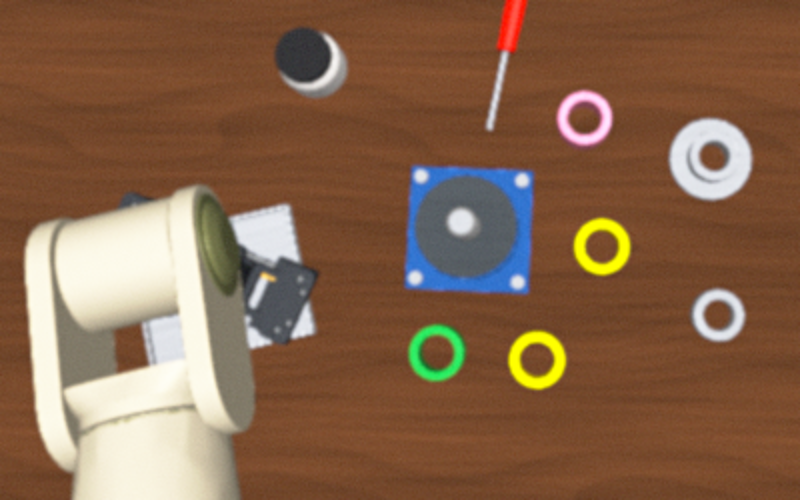

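Emit:
servo_tool(rows=[[100,12,-45,0,0,0,0],[100,24,-90,0,0,0,0],[100,36,-135,0,0,0,0],[100,48,-180,0,0,0,0],[100,60,-225,0,0,0,0],[100,72,-270,0,0,0,0],[100,84,-315,-10,0,0,0],[100,96,-360,-30,0,0,0],[100,108,-405,-50,0,0,0],[100,120,-450,-70,0,0,0]])

```text
t: 8.0
ee_pos: [587.0, -209.0, 166.3]
tcp_rot: [-2.619, -1.736, -0.0]
contact_force: [0.0, -1.1, 0.9]
width: 0.999
```

Emit:
servo_tool(rows=[[100,2,-30,0,0,0,0],[100,2,-30,0,0,0,0],[100,2,-30,0,0,0,0]])

```text
t: 8.3
ee_pos: [588.7, -237.0, 166.9]
tcp_rot: [-2.619, -1.735, 0.0]
contact_force: [0.2, 0.2, 0.3]
width: 1.0
```

```bash
python3 - <<'E'
from h import *
im,d,C,P=wshot("w4"); c=(610,-262)
print(ring(P,d,c,70,30,42),ring(P,d,c,70,6,14))
im,d=cams.capture("top"); cv2.imwrite("pics/top2.png",im)
C=cam("top");P=cloud(C,d); print("roll",ring(P,d,(452,336),60,42,65))
E
```

```text
ee [ 588.7 -237.   166.9] F [0.2 0.2 0.3] w 1.0 v 0.029
[ 612.9 -262.8   30.    36. ] [ 613.  -263.    50.2   10.1]
roll [451.9 336.9  32.7  50.9]
```

View pics/w4.png

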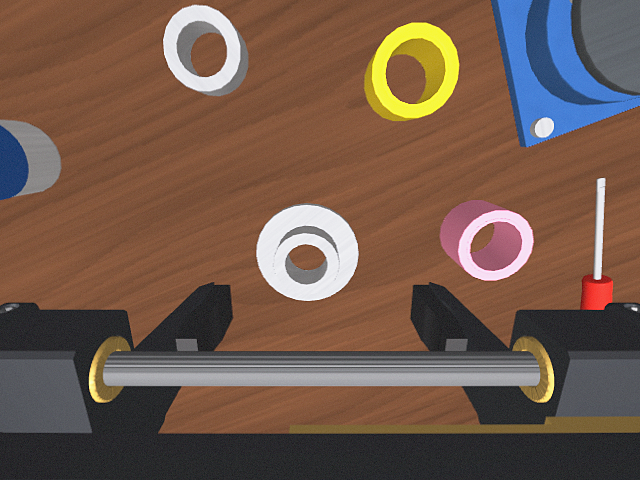

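View pics/top2.png

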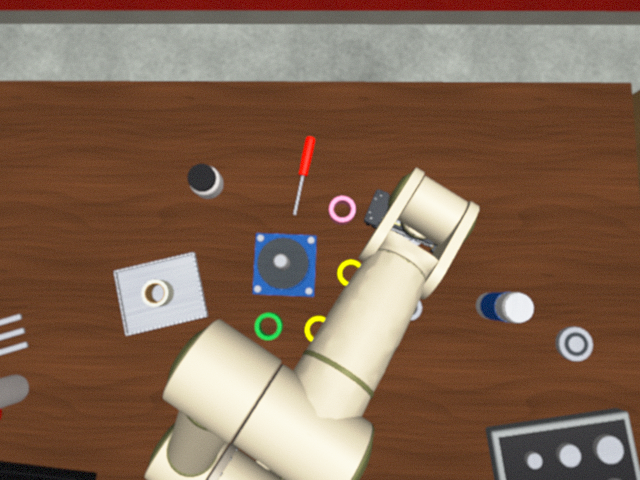

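w4 shows the flanged collar at about (306,255), base (613, −263), and top2 shows the roll flat in the tray at about (157,293). Grasping the boss.

Emit:
servo_tool(rows=[[100,24,-26,0,0,0,0],[100,24,-26,-40,0,0,0],[100,24,-26,-80,0,0,0],[100,24,-26,-110,0,0,0],[100,24,-26,-125,0,0,0],[100,24,-26,-130,0,0,0],[100,24,-26,-130,0,0,0],[0,24,-26,-130,0,0,0],[0,24,-26,-130,0,0,0],[0,24,-26,-130,0,0,0]])

```text
t: 9.4
ee_pos: [613.2, -263.2, 38.2]
tcp_rot: [2.617, 1.735, 0.001]
contact_force: [-0.5, -0.5, -0.6]
width: 0.752
```

Emit:
servo_tool(rows=[[0,0,0,0,0,0,0],[0,0,0,0,0,0,0],[0,0,0,0,0,0,0]])

```text
t: 9.7
ee_pos: [612.9, -263.1, 37.3]
tcp_rot: [2.618, 1.736, 0.0]
contact_force: [-0.7, -0.4, 0.1]
width: 0.481
```

```bash
python3 - <<'E'
from h import *
im,d,C,P=wshot("w5"); im,d=cams.capture("side"); cv2.imwrite("pics/s5.png",cv2.resize(im[150:270,260:420],(800,600)))
E
```

```text
ee [ 612.9 -263.1   37.3] F [-0.7 -0.4  0.1] w 0.481 v 0.001
```

View pics/w5.png

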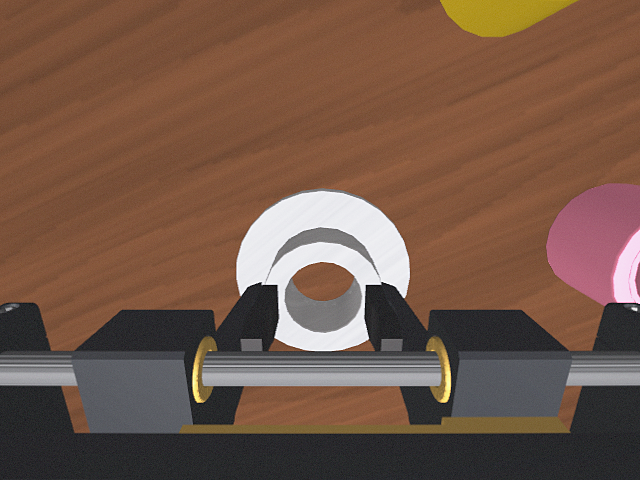

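View pics/s5.png

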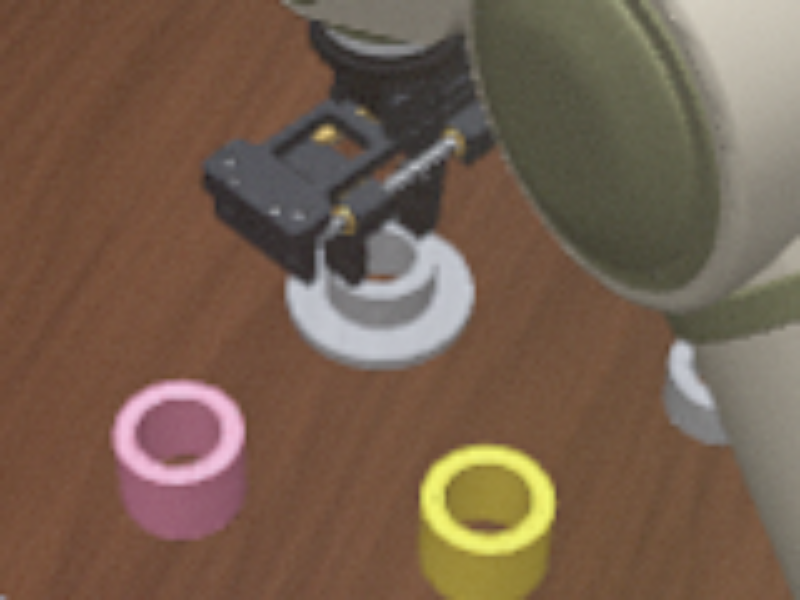

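```bash
python3 - <<'E'
from h import *
im,d,C,P=wshot("w6")
for r,cc in [(300,range(240,400,8)),(330,range(240,400,8)),(270,range(240,400,12))]:
    print(r); print([(c,*P[r,c].round(0).astype(int)) for c in cc])
print(ring(P,d,(613,-263),90,6,13))
o=sensors.get_obs(); print(o["tcp_rot"])
E
```

```text
ee [ 612.8 -263.    37.2] F [-0.3 -0.1 -0.7] w 0.385 v 0.004
300
[(240, np.int64(611), np.int64(-318), np.int64(-1)), (248, np.int64(591), np.int64(-289), np.int64(56)), (256, np.int64(592), np.int64(-285), np.int64(57)), (264, np.int64(593), np.int64(-282), np.int64(58)), (272, np.int64(596), np.int64(-280), np.int64(55)), (280, np.int64(597), np.int64(-277), np.int64(55)), (288, np.int64(610), np.int64(-282), np.int64(29)), (296, np.int64(617), np.int64(-281), np.int64(16)), (304, np.int64(622), np.int64(-279), np.int64(8)), (312, np.int64(626), np.int64(-276), np.int64(4)), (320, np.int64(630), np.int64(-272), np.int64(1)), (328, np.int64(632), np.int64(-267), np.int64(0)), (336, np.int64(632), np.int64(-262), np.int64(3)), (344, np.int64(631), np.int64(-257), np.int64(9)), (352, np.int64(628), np.int64(-252), np.int64(18)), (360, np.int64(613), np.int64(-245), np.int64(51)), (368, np.int64(612), np.int64(-242), np.int64(54)), (376, np.int64(614), np.int64(-239), np.int64(54)), (384, np.int64(614), np.int64(-235), np.int64(57)), (392, np.int64(615), np.int64(-232), np.int64(57))]

[... 1152 characters left out ...]
, (264, np.int64(596), np.int64(-292), np.int64(10)), (276, np.int64(590), np.int64(-278), np.int64(36)), (288, np.int64(592), np.int64(-273), np.int64(36)), (300, np.int64(607), np.int64(-275), np.int64(0)), (312, np.int64(610), np.int64(-269), np.int64(-1)), (324, np.int64(613), np.int64(-262), np.int64(0)), (336, np.int64(616), np.int64(-256), np.int64(-1)), (348, np.int64(603), np.int64(-246), np.int64(36)), (360, np.int64(606), np.int64(-241), np.int64(36)), (372, np.int64(608), np.int64(-235), np.int64(36)), (384, np.int64(622), np.int64(-229), np.int64(11)), (396, np.int64(625), np.int64(-223), np.int64(10))]
[ 612.6 -263.1   50.    10.1]
[2.61836124e+00 1.73600733e+00 1.26341036e-05]
```

```bash
python3 - <<'E'
from h import *
d=np.load("w1.npy"); T=np.array(cams.camera_params("wrist")["T_tool_cam"]);K,k1,_,_=cam("wrist",sensors.get_obs())
v,u=np.mgrid[280:350:6,180:240:8]; uv=np.c_[u.ravel(),v.ravel()]
s=und(K,k1,uv); X=np.c_[s,np.ones(len(s))]*d[v.ravel(),u.ravel()][:,None]; X=X@T[:3,:3].T+T[:3,3]
m=np.abs(X[:,2])<120
for a,b in zip(uv[m],X[m]): print(a,b.round(0))
o=sensors.get_obs(); print(o["t"],o["width"])
E
```

```text
[204 286] [-56. -10.  -6.]
[212 286] [-52. -10.  -5.]
[220 286] [-49.  -9.  -2.]
[228 286] [-45.  -9.  -3.]
[196 292] [-57. -10. -12.]
[204 292] [-53. -11. -13.]
[212 292] [-51.  -9.  -9.]
[220 292] [-47.  -9.  -9.]
[228 292] [-45.  -6.  -4.]
[188 298] [-58. -10. -19.]
[196 298] [-55. -10. -18.]
[204 298] [-53.  -9. -15.]
[212 298] [-49.  -9. -16.]
[220 298] [-46.  -9. -15.]
[228 298] [-45.  -4.  -6.]
[180 304] [-60. -10. -23.]
[188 304] [-56. -10. -24.]
[196 304] [-53. -10. -23.]
[204 304] [-51.  -9. -21.]
[212 304] [-47.  -9. -21.]
[220 304] [-45.  -7. -18.]
[228 304] [-45.  -2.  -7.]
[180 310] [-58. -10. -29.]
[188 310] [-54. -10. -29.]
[196 310] [-52.  -9. -26.]
[204 310] [-49.  -9. -26.]
[212 310] [-46.  -8. -25.]
[220 310] [-45.  -5. -19.]
[228 310] [-45.   1.  -8.]
[180 316] [-56. -10. -33.]
[188 316] [-54.  -9. -31.]
[196 316] [-51.  -8. -30.]
[204 316] [-48.  -8. -29.]
[212 316] [-46.  -6. -25.]
[220 316] [-45.  -2. -20.]
[228 316] [-45.   4.  -9.]
[180 322] [-54. -10. -38.]
[188 322] [-52.  -9. -35.]
[196 322] [-49.  -9. -36.]
[204 322] [-46.  -8. -34.]
[212 322] [-46.  -3. -26.]
[220 322] [-45.   1. -19.]
[228 322] [-45.   7.  -9.]
[180 328] [-53.  -9. -41.]
[188 328] [-51.  -8. -38.]
[196 328] [-47.  -9. -40.]
[204 328] [-46.  -6. -36.]
[212 328] [-46.  -1. -27.]
[220 328] [-45.   3. -20.]
[180 334] [-52.  -9. -44.]
[188 334] [-49.  -9. -44.]
[196 334] [-46.  -9. -43.]
[204 334] [-46.  -4. -36.]
[212 334] [-46.   1. -28.]
[220 334] [-45.   6. -20.]
[180 340] [-51.  -8. -45.]
[188 340] [-48.  -8. -46.]
[196 340] [-45.  -8. -46.]
[204 340] [-46.  -2. -37.]
[212 340] [-46.   4. -29.]
[220 340] [-45.   9. -21.]
[180 346] [-51.  -5. -46.]
[188 346] [-48.  -5. -46.]
[196 346] [-45.  -6. -47.]
[204 346] [-46.  -0. -39.]
[212 346] [-46.   7. -29.]
9.85 0.3428787239655578
```

```bash
python3 - <<'E'
from h import *
d=np.load("w1.npy"); T=np.array(cams.camera_params("wrist")["T_tool_cam"]);K,k1,_,_=cam("wrist",sensors.get_obs())
for c in (160,190,320,450):
  for r in range(335,480,12):
    s=und(K,k1,[[c,r]])[0]; x=T[:3,:3]@(np.array([*s,1])*d[r,c])+T[:3,3]; print((c,r),x.round(0),end=' ')
  print()
# fingertip: ends by column
for c in (215,220,226,420,428):
  for r in range(276,296,2):
    s=und(K,k1,[[c,r]])[0]; x=T[:3,:3]@(np.array([*s,1])*d[r,c])+T[:3,3]; print(r,x.round(0),end=' ')
  print()
E
```

```text
(160, 335) [-57. -10. -46.] (160, 347) [-54. -10. -53.] (160, 359) [-39. -26. -81.] (160, 371) [-39. -24. -83.] (160, 383) [-39. -21. -82.] (160, 395) [-52.   2. -61.] (160, 407) [-52.   6. -62.] (160, 419) [-52.   9. -64.] (160, 431) [-264.  381.  276.] (160, 443) [ -30.  -23. -100.] (160, 455) [ -29.  -24. -104.] (160, 467) [ -28.  -23. -105.] (160, 479) [ -27.  -23. -107.] 
(190, 335) [-48.  -8. -43.] (190, 347) [-48.  -5. -46.] (190, 359) [-32. -26. -81.] (190, 371) [-31. -24. -83.] (190, 383) [-32. -21. -83.] (190, 395) [-207.  309.  277.] (190, 407) [-210.  333.  277.] (190, 419) [-212.  356.  276.] (190, 431) [-214.  380.  276.] (190, 443) [ -25.  -23. -101.] (190, 455) [ -24.  -24. -104.] (190, 467) [ -23.  -22. -104.] (190, 479) [ -23.  -23. -107.] 
(320, 335) [ -3. 200. 276.] (320, 347) [ -3. 221. 277.] (320, 359) [ -1. -27. -81.] (320, 371) [ -1. -24. -82.] (320, 383) [ -1. -21. -83.] (320, 395) [ -2. 309. 277.] (320, 407) [ -2. 332. 277.] (320, 419) [ -2. 356. 277.] (320, 431) [ -1. -17. -92.] (320, 443) [  -1.  -23. -100.] (320, 455) [  -1.  -22. -102.] (320, 467) [  -1.
[... 797 characters left out ...]
9.  -8.  -4.] 290 [-48.  -8.  -7.] 292 [-47.  -9.  -9.] 294 [-46.  -9. -12.] 
276 [-133.  107.  278.] 278 [-133.  110.  276.] 280 [-133.  113.  277.] 282 [-133.  115.  276.] 284 [-133.  118.  276.] 286 [-46.  -9.  -3.] 288 [-46.  -9.  -5.] 290 [-45.  -9.  -8.] 292 [-45.  -8.  -7.] 294 [-45.  -8.  -9.] 
276 [136. 107. 277.] 278 [137. 110. 278.] 280 [137. 112. 276.] 282 [137. 116. 277.] 284 [137. 119. 277.] 286 [46. -9. -2.] 288 [46. -9. -5.] 290 [45. -8. -6.] 292 [44. -9. -9.] 294 [ 44.  -9. -11.] 
276 [147. 106. 276.] 278 [148. 110. 278.] 280 [148. 112. 277.] 282 [148. 115. 277.] 284 [148. 118. 276.] 286 [50. -9. -3.] 288 [49. -9. -4.] 290 [49. -9. -7.] 292 [48. -9. -9.] 294 [ 47.  -9. -11.]
```

The fingers are closing over the top of the boss. Depth shows the tips at about the TCP height rather than 22 mm ahead, and the collar hasn't moved. I'll open, go about 10 mm lower and grasp again.

Emit:
servo_tool(rows=[[100,0,0,3,0,0,0],[100,0,0,3,0,0,0],[100,0,0,3,0,0,0],[100,0,0,3,0,0,0],[100,0,0,3,0,0,0],[100,0,0,3,0,0,0],[100,0,0,3,0,0,0]])

```text
t: 10.55
ee_pos: [612.9, -263.0, 40.2]
tcp_rot: [-2.618, -1.736, 0.0]
contact_force: [0.7, 0.2, -0.7]
width: 0.959
```

Emit:
servo_tool(rows=[[100,0,0,-6,0,0,0],[100,0,0,-11,0,0,0],[100,0,0,-13.5,0,0,0],[0,0,0,-13.5,0,0,0],[0,0,0,-13.5,0,0,0],[0,0,0,-13.5,0,0,0],[0,0,0,-13.5,0,0,0],[0,0,0,-13.5,0,0,0],[0,0,0,-13.5,0,0,0]])

```text
t: 11.45
ee_pos: [613.0, -263.0, 26.9]
tcp_rot: [2.618, 1.736, 0.0]
contact_force: [-0.0, 1.3, 1.1]
width: 0.673
```

Emit:
servo_tool(rows=[[0,0,0,0,0,0,0],[0,0,0,10,0,0,0],[0,0,0,30,0,0,0],[0,0,0,65,0,0,0],[0,0,0,105,0,0,0],[0,0,0,145,0,0,0],[0,0,0,165,0,0,0],[0,0,0,170,0,0,0],[0,0,0,170,0,0,0]])

```text
t: 12.35
ee_pos: [612.7, -263.0, 196.5]
tcp_rot: [-2.618, -1.736, 0.0]
contact_force: [0.3, 0.2, -3.7]
width: 0.669
```

```bash
python3 - <<'E'
from h import *
im,d,C,P=wshot("w7"); z=sensors.get_obs()["ee_pos"][2]
for a,b in [(4,14),(-24,-10)]: print(ring(P,d,(613,-263),70,z+a,z+b))
E
```

```text
ee [ 612.7 -263.   196.5] F [ 0.3  0.2 -3.7] w 0.669 v 0.035
[ 603.6 -259.9   43.7  205.5]
[ 612.1 -263.7   50.   179.6]
```

View pics/w7.png

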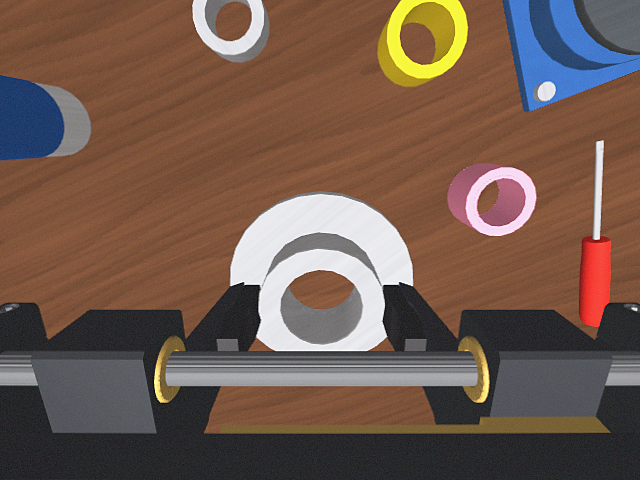

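The collar is held level, with its flange top where expected. Carrying it over the post.

Emit:
servo_tool(rows=[[0,-12,40,0,0,0,0],[0,-24,80,0,0,0,0],[0,-36,120,0,0,0,0],[0,-48,160,0,0,0,0],[0,-60,200,0,0,0,0],[0,-72,240,0,0,0,0],[0,-82,275,0,0,0,0],[0,-88.6,297,0,0,0,0],[0,-88.6,297,0,0,0,0],[0,-88.6,297,0,0,0,0]])

```text
t: 13.4
ee_pos: [523.9, 34.0, 195.6]
tcp_rot: [-2.617, -1.737, 0.003]
contact_force: [-0.4, -0.7, -4.1]
width: 0.671
```

```bash
python3 - <<'E'
from h import *
im,d,C,P=wshot("w8"); z=sensors.get_obs()["ee_pos"][2]
print("flange",ring(P,d,(524,34),70,z-24,z-10)); print("plate/post",ring(P,d,(524,34),80,62,80),ring(P,d,(524,34),40,127,150))
i2,d2=cams.capture("side"); cv2.imwrite("pics/s8.png",cv2.resize(i2[210:360,220:420],(800,600)))
i2,d2=cams.capture("top"); C2=cam("top"); P2=cloud(C2,d2); print("top flange",ring(P2,d2,(524,34),90,z-24,z-10),"plate",ring(P2,d2,(524,34),90,62,80))
E
```

```text
ee [523.9  34.  195.6] F [-0.4 -0.7 -4.1] w 0.671 v 0.025
flange [523.4  33.5  50.  178.9]
plate/post [523.6  33.3  59.9  70.1] [534.   28.8  11.8 141.8]
top flange [485.2  49.9  23.6 178.4] plate [500.6  37.   48.9  69.3]
```

View pics/w8.png

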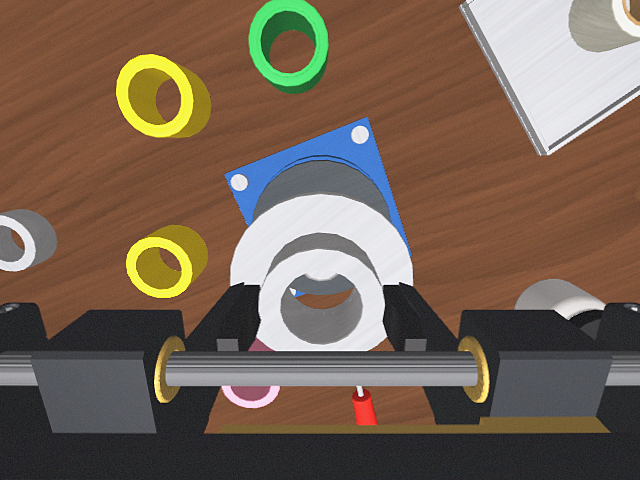

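View pics/s8.png

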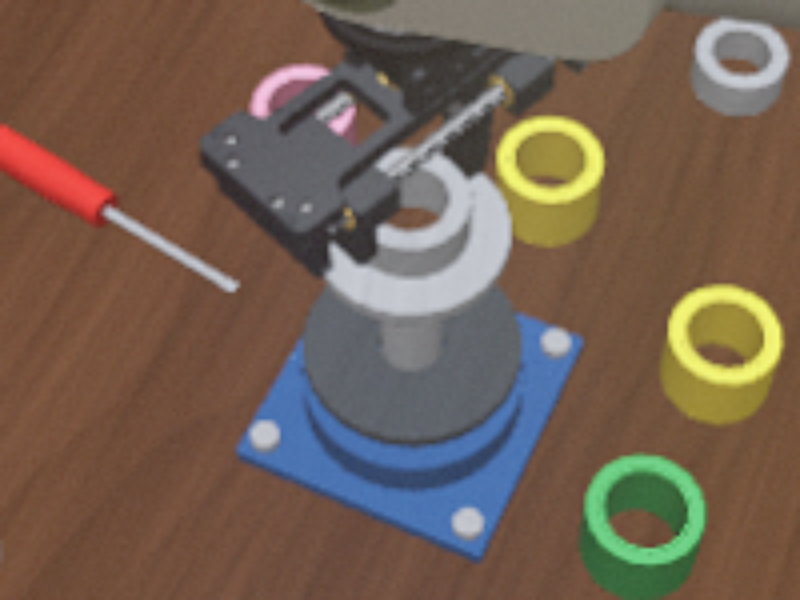

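Flange centre (523.4, 33.5) against post (523.6, 33.4): aligned. Lowering and watching the force.

Emit:
servo_tool(rows=[[0,0,0,-10,0,0,0],[0,0,0,-20,0,0,0],[0,0,0,-26,0,0,0],[0,0,0,-30,0,0,0],[0,0,0,-34,0,0,0],[0,0,0,-38,0,0,0],[0,0,0,-42,0,0,0],[0,0,0,-42,0,0,0]])

```text
t: 14.35
ee_pos: [524.1, 34.0, 154.2]
tcp_rot: [-2.618, -1.736, 0.001]
contact_force: [0.2, 0.1, -2.9]
width: 0.669
```

Emit:
servo_tool(rows=[[0,0,0,-8,0,0,0],[0,0,0,-16,0,0,0],[0,0,0,-24,0,0,0],[0,0,0,-32,0,0,0],[0,0,0,-38,0,0,0],[0,0,0,-44,0,0,0],[0,0,0,-48,0,0,0],[0,0,0,-50,0,0,0],[0,0,0,-50,0,0,0]])

```text
t: 15.25
ee_pos: [524.2, 33.9, 104.6]
tcp_rot: [-2.618, -1.736, 0.0]
contact_force: [-0.2, 0.3, -2.8]
width: 0.672
```

Emit:
servo_tool(rows=[[0,0,0,-1,0,0,0],[0,0,0,-2,0,0,0],[0,0,0,-3,0,0,0],[0,0,0,-4,0,0,0],[0,0,0,-4,0,0,0]])

```text
t: 15.75
ee_pos: [524.2, 34.0, 100.6]
tcp_rot: [-2.618, -1.736, 0.0]
contact_force: [-0.1, 1.0, -2.6]
width: 0.669
```

Emit:
servo_tool(rows=[[0,0,0,-1,0,0,0],[0,0,0,-1.5,0,0,0],[0,0,0,-2,0,0,0],[0,0,0,-2,0,0,0]])

```text
t: 16.15
ee_pos: [524.3, 33.9, 98.7]
tcp_rot: [-2.618, -1.736, 0.0]
contact_force: [0.5, -0.1, -3.0]
width: 0.67
```

Emit:
servo_tool(rows=[[0,0,0,-0.7,0,0,0],[0,0,0,-1.4,0,0,0],[0,0,0,-1.4,0,0,0]])

```text
t: 16.45
ee_pos: [524.2, 34.0, 97.2]
tcp_rot: [-2.618, -1.736, 0.0]
contact_force: [-0.5, 0.1, -3.9]
width: 0.672
```

Still carrying its weight, so it's within a fraction of a millimetre of the plate. Releasing and lifting clear.

Emit:
servo_tool(rows=[[100,0,0,0,0,0,0],[100,0,0,0,0,0,0],[100,0,0,0,0,0,0],[100,0,0,0,0,0,0],[100,0,0,20,0,0,0],[100,0,0,55,0,0,0],[100,0,0,100,0,0,0],[100,0,0,110,0,0,0]])

```text
t: 17.25
ee_pos: [525.8, 33.8, 212.0]
tcp_rot: [2.614, 1.733, 0.009]
contact_force: [-0.5, 0.6, 0.3]
width: 0.998
```

```bash
python3 - <<'E'
from h import *
im,d,C,P=wshot("w9"); c=(524,34)
print("flange",ring(P,d,c,62,75,86),"boss",ring(P,d,c,60,99,111),"post",ring(P,d,c,40,127,150))
E
```

```text
ee [525.8  33.8 212. ] F [-0.5  0.6  0.3] w 0.998 v 0.168
flange [523.7  33.4  49.8  80.1] boss [523.7  33.4  29.9 105.9] post [523.3  33.2  17.  141.4]
```

View pics/w9.png

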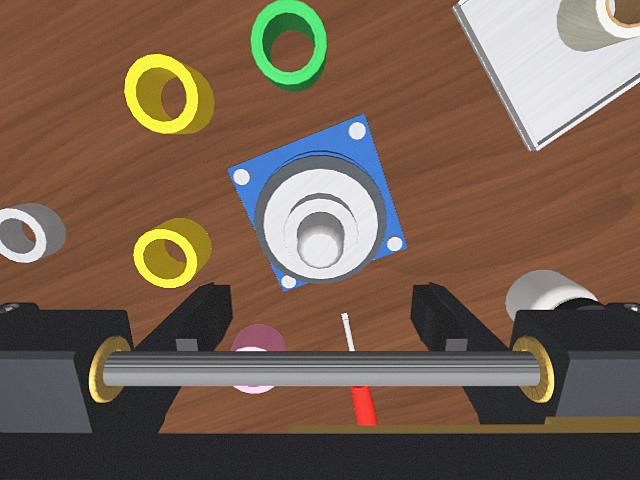

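The collar is seated: flange top 80.1, boss top 105.9, concentric with the post. Now the plain collar.

Emit:
servo_tool(rows=[[100,-18,-40,0,0,0,0],[100,-36,-80,0,0,0,0],[100,-54,-120,0,0,0,0],[100,-72,-160,0,0,0,0],[100,-90,-200,-15,0,0,0],[100,-108,-235,-35,0,0,0],[100,-124,-268,-50,0,0,0],[100,-126,-271,-60,0,0,0],[100,-126,-271,-60,0,0,0],[100,-126,-271,-60,0,0,0]])

```text
t: 18.3
ee_pos: [398.5, -236.2, 147.1]
tcp_rot: [-2.617, -1.736, -0.0]
contact_force: [0.1, 0.4, -0.9]
width: 1.002
```

```bash
python3 - <<'E'
from h import *
im,d,C,P=wshot("w10"); print(ring(P,d,(422,-265),60,24,36))
E
```

```text
ee [ 398.5 -236.2  147.1] F [ 0.1  0.4 -0.9] w 1.002 v 0.014
[ 422.4 -266.2   30.    30. ]
```

View pics/w10.png

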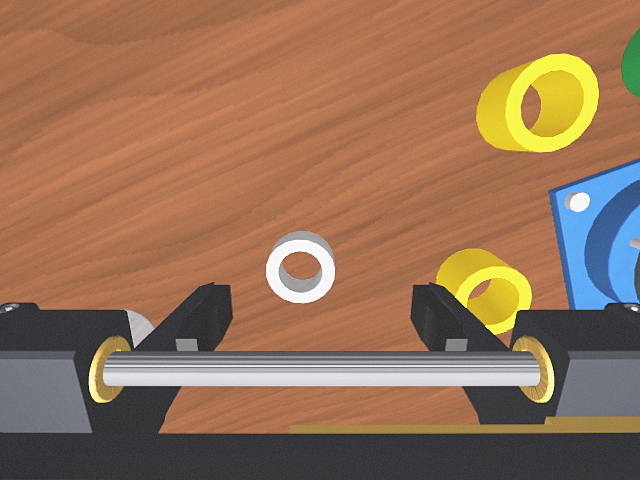

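Emit:
servo_tool(rows=[[100,24,-30,0,0,0,0],[100,24,-30,-40,0,0,0],[100,24,-30,-80,0,0,0],[100,24,-30,-110,0,0,0],[100,24,-30,-122,0,0,0],[100,24,-30,-129,0,0,0],[100,24,-30,-129,0,0,0],[0,24,-30,-129,0,0,0],[0,24,-30,-129,0,0,0],[0,24,-30,-129,0,0,0]])

```text
t: 19.35
ee_pos: [422.6, -267.3, 19.1]
tcp_rot: [2.617, 1.735, 0.0]
contact_force: [-0.3, -0.3, 0.1]
width: 0.751
```

Emit:
servo_tool(rows=[[0,0,0,0,0,0,0],[0,0,0,0,0,0,0],[0,0,0,0,0,0,0]])

```text
t: 19.65
ee_pos: [422.5, -267.1, 18.8]
tcp_rot: [2.618, 1.736, 0.0]
contact_force: [-0.9, 2.4, 5.9]
width: 0.661
```

Emit:
servo_tool(rows=[[0,0,0,0,0,0,0],[0,0,0,10,0,0,0],[0,0,0,30,0,0,0],[0,0,0,65,0,0,0],[0,0,0,105,0,0,0],[0,0,0,145,0,0,0],[0,0,0,165,0,0,0],[0,0,0,175,0,0,0],[0,0,0,175,0,0,0]])

```text
t: 20.55
ee_pos: [422.3, -267.2, 194.0]
tcp_rot: [2.617, 1.735, 0.0]
contact_force: [-0.3, -0.1, -2.2]
width: 0.663
```

```bash
python3 - <<'E'
from h import *
im,d,C,P=wshot("w11"); z=sensors.get_obs()["ee_pos"][2]
m=(np.hypot(P[...,0]-422,P[...,1]+266)<45)&(P[...,2]>z+2)&(P[...,2]<z+25)&(d>0)
m&=(im.min(axis=2)>150)
Q=P[m]; print(len(Q),cv2.minEnclosingCircle(Q[:,:2].astype(np.float32)),np.median(Q[:,2])-z)
A=np.c_[Q[:,:2]-Q[:,:2].mean(0),np.ones(len(Q))]; print("tilt",np.linalg.lstsq(A,Q[:,2],rcond=None)[0].round(3))
E
```

```text
ee [ 422.3 -267.2  194. ] F [-0.3 -0.1 -2.2] w 0.663 v 0.041
7708 ((421.2026672363281, -267.9935302734375), 30.089807510375977) 12.204513095623412
tilt [-1.30000e-02  2.00000e-03  2.03991e+02]
```

View pics/w11.png

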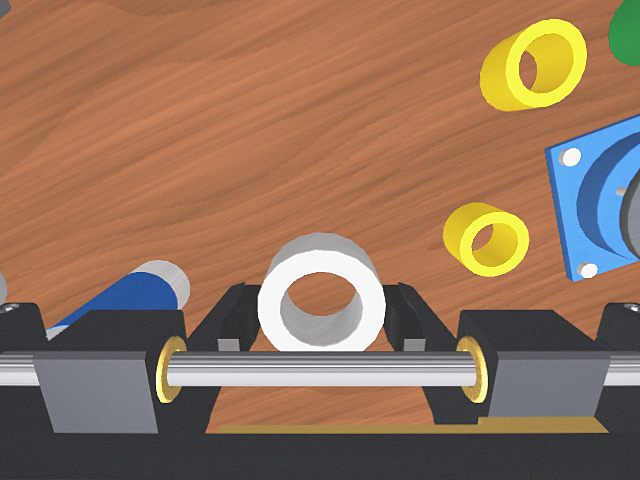

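Emit:
servo_tool(rows=[[0,13,40,0,0,0,0],[0,27,80,0,0,0,0],[0,40,120,0,0,0,0],[0,54,160,0,0,0,0],[0,68,200,0,0,0,0],[0,81,240,0,0,0,0],[0,94,275,0,0,0,0],[0,102.2,301.3,0,0,0,0],[0,102.2,301.3,0,0,0,0],[0,102.2,301.3,0,0,0,0]])

```text
t: 21.6
ee_pos: [523.9, 34.3, 191.8]
tcp_rot: [-2.616, -1.736, 0.004]
contact_force: [-0.2, -0.0, -1.9]
width: 0.665
```

```bash
python3 - <<'E'
from h import *
im,d,C,P=wshot("w12"); z=sensors.get_obs()["ee_pos"][2]
m=(np.hypot(P[...,0]-524,P[...,1]-34)<45)&(P[...,2]>z+2)&(P[...,2]<z+25)&(d>0)&(im.min(axis=2)>150)
Q=P[m]; print(len(Q),cv2.minEnclosingCircle(Q[:,:2].astype(np.float32)),np.median(Q[:,2])-z)
print("flange",ring(P,d,(523,33),62,75,86))
E
```

```text
ee [523.9  34.3 191.8] F [-0.2 -0.  -1.9] w 0.665 v 0.028
5863 ((523.364501953125, 33.29908752441406), 30.079198837280273) 10.8708833917606
flange [523.8  33.2  50.   80.1]
```

View pics/w12.png

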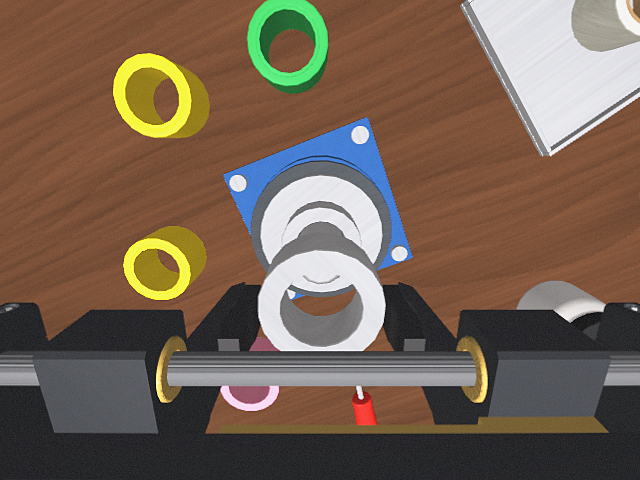

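Collar (523.4, 33.3) against post (523.6, 33.4). Lowering.

Emit:
servo_tool(rows=[[0,0,0,-12,0,0,0],[0,0,0,-22,0,0,0],[0,0,0,-28,0,0,0],[0,0,0,-33,0,0,0],[0,0,0,-38,0,0,0],[0,0,0,-44,0,0,0],[0,0,0,-50,0,0,0],[0,0,0,-56,0,0,0],[0,0,0,-60,0,0,0],[0,0,0,-60,0,0,0]])

```text
t: 22.65
ee_pos: [524.2, 34.3, 132.7]
tcp_rot: [-2.618, -1.736, 0.001]
contact_force: [-0.2, -0.3, -2.8]
width: 0.661
```

Emit:
servo_tool(rows=[[0,0,0,-1.5,0,0,0],[0,0,0,-3,0,0,0],[0,0,0,-4.5,0,0,0],[0,0,0,-5.5,0,0,0],[0,0,0,-5.5,0,0,0]])

```text
t: 23.15
ee_pos: [524.4, 34.3, 127.7]
tcp_rot: [-2.618, -1.736, 0.0]
contact_force: [-0.0, -0.0, -1.1]
width: 0.666
```

Emit:
servo_tool(rows=[[0,0,0,-1,0,0,0],[0,0,0,-2,0,0,0],[0,0,0,-2.5,0,0,0],[0,0,0,-2.5,0,0,0]])

```text
t: 23.55
ee_pos: [524.4, 34.3, 125.3]
tcp_rot: [-2.618, -1.736, 0.0]
contact_force: [0.6, -0.3, -2.1]
width: 0.662
```

Within about a millimetre of seating. Releasing and lifting clear of the stack.

Emit:
servo_tool(rows=[[0,0,0,-0.6,0,0,0],[0,0,0,-0.6,0,0,0],[100,0,0,-0.6,0,0,0],[100,0,0,-0.6,0,0,0],[100,0,0,-0.6,0,0,0],[100,0,0,15,0,0,0],[100,0,0,40,0,0,0],[100,0,0,75,0,0,0],[100,0,0,75,0,0,0]])

```text
t: 24.45
ee_pos: [526.2, 34.1, 204.5]
tcp_rot: [2.614, 1.733, 0.009]
contact_force: [1.1, 0.5, -0.9]
width: 1.002
```

```bash
python3 - <<'E'
from h import *
im,d,C,P=wshot("w13"); c=(523.6,33.4)
print("flange",ring(P,d,c,62,75,86),"plain top",ring(P,d,c,50,130,139),"all",ring(P,d,c,50,128,150))
E
```

```text
ee [526.2  34.1 204.5] F [ 1.1  0.5 -0.9] w 1.002 v 0.079
flange [523.7  33.4  49.9  80.1] plain top [523.8  33.9  29.9 136. ] all [523.8  33.9  29.9 136.3]
```

View pics/w13.png

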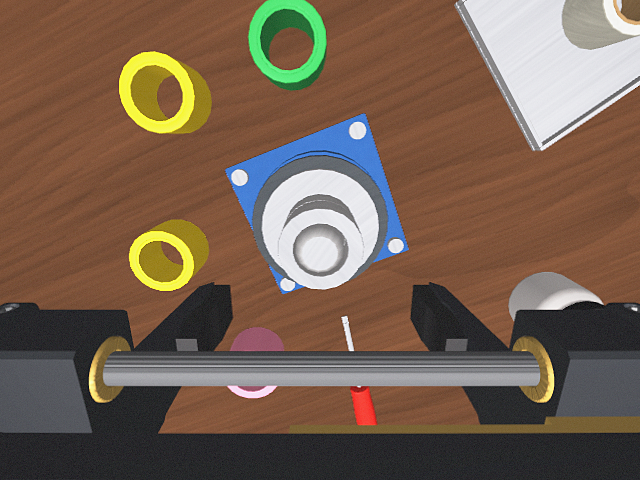

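The stack is seated: plain collar top 136.0, flange 80.1. Now I'll set the jaws to about 43 mm, so the tips sit on the collar's annulus clear of the post, and press.

Emit:
servo_tool(rows=[[49,-2,0,0,0,0,0],[49,-2,0,-15,0,0,0],[49,-2,0,-30,0,0,0],[49,-2,0,-40,0,0,0],[49,-2,0,-40,0,0,0],[49,-2,0,-40,0,0,0],[49,-2,0,-40,0,0,0],[49,-2,0,-40,0,0,0]])

```text
t: 25.3
ee_pos: [522.7, 34.2, 160.8]
tcp_rot: [2.618, 1.736, 0.001]
contact_force: [-0.6, 0.8, -0.4]
width: 0.488
```

```bash
python3 - <<'E'
from h import *
im,d,C,P=wshot("w14")
E
```

```text
ee [522.7  34.2 160.8] F [-0.6  0.8 -0.4] w 0.488 v 0.003
```

View pics/w14.png

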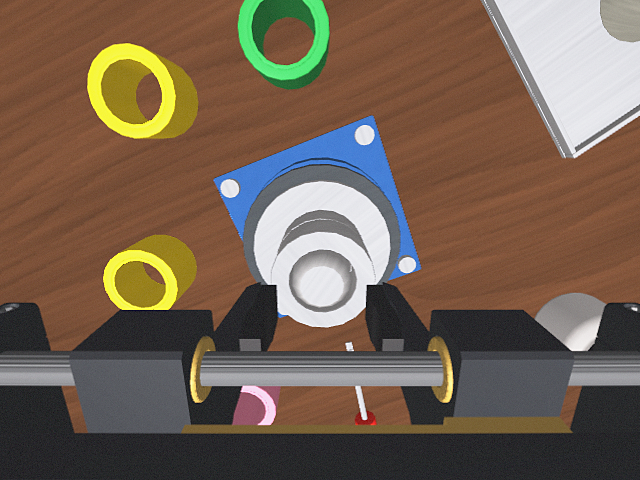

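Emit:
servo_tool(rows=[[49,1.5,0,-10,0,0,0],[49,1.5,0,-18,0,0,0],[49,1.5,0,-22,0,0,0],[49,1.5,0,-24,0,0,0],[49,1.5,0,-26,0,0,0],[49,1.5,0,-28,0,0,0],[49,1.5,0,-28,0,0,0]])

```text
t: 26.05
ee_pos: [523.9, 34.3, 132.8]
tcp_rot: [2.618, 1.736, -0.0]
contact_force: [-2.9, -0.0, 4.4]
width: 0.491
```

Emit:
servo_tool(rows=[[49,0,0,-1.5,0,0,0],[49,0,0,-3,0,0,0],[49,0,0,-4,0,0,0],[49,0,0,-4,0,0,0]])

```text
t: 26.45
ee_pos: [523.9, 34.3, 129.0]
tcp_rot: [2.618, 1.736, -0.0]
contact_force: [-4.3, -0.8, 6.7]
width: 0.491
```

```bash
python3 - <<'E'
from h import *
im,d,C,P=wshot("w15"); c=(523.6,33.4)
print("flange",ring(P,d,c,62,55,86),"plain top",ring(P,d,c,35,115,138))
E
```

```text
ee [523.9  34.3 129. ] F [-4.3 -0.8  6.7] w 0.491 v 0.002
flange [522.5  33.5  59.7  73.1] plain top [519.8  35.1  33.9 129.7]
```

View pics/w15.png

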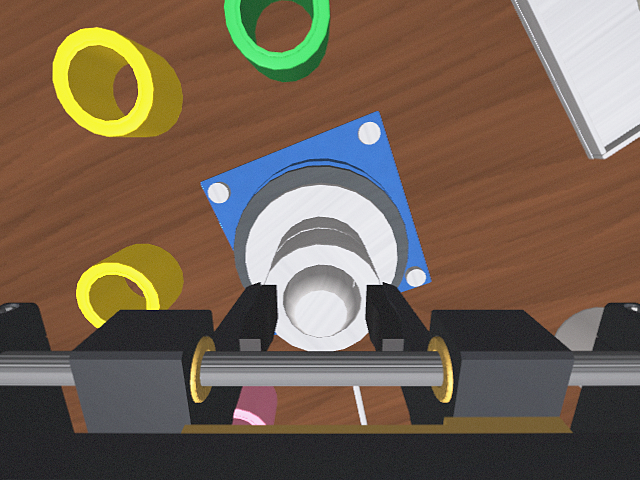

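The plate is sinking with the tips at about 7 N; the flange top is now 73.1. Continuing slowly.

Emit:
servo_tool(rows=[[49,0,0,-2,0,0,0],[49,0,0,-4,0,0,0],[49,0,0,-6,0,0,0],[49,0,0,-8,0,0,0],[49,0,0,-9.5,0,0,0],[49,0,0,-11,0,0,0],[49,0,0,-11,0,0,0]])

```text
t: 27.2
ee_pos: [523.9, 34.3, 117.9]
tcp_rot: [2.618, 1.736, -0.0]
contact_force: [-3.6, 1.0, 6.7]
width: 0.486
```

Emit:
servo_tool(rows=[[49,0,0,-0.7,0,0,0],[49,0,0,-1.4,0,0,0],[49,0,0,-1.4,0,0,0]])

```text
t: 27.5
ee_pos: [523.9, 34.3, 116.6]
tcp_rot: [2.618, 1.736, -0.0]
contact_force: [-4.1, 0.3, 7.7]
width: 0.492
```

```bash
python3 - <<'E'
from h import *
im,d,C,P=wshot("w16"); c=(523.6,33.4)
m=(np.hypot(P[...,0]-c[0],P[...,1]-c[1])<47)&(np.hypot(P[...,0]-c[0],P[...,1]-c[1])>36)&(P[...,2]<70)&(P[...,2]>50)&(d>0)&(im.min(axis=2)>150)
print("flange",np.median(P[m][:,2]),m.sum())
E
```

```text
ee [523.9  34.3 116.6] F [-4.1  0.3  7.7] w 0.492 v 0.002
flange 61.41729416402284 4184
```

Emit:
servo_tool(rows=[[49,0,0,-0.5,0,0,0],[49,0,0,-1,0,0,0],[49,0,0,-1,0,0,0]])

```text
t: 27.85
ee_pos: [523.9, 34.3, 115.7]
tcp_rot: [2.618, 1.736, -0.0]
contact_force: [-4.9, 0.4, 7.5]
width: 0.488
```

Emit:
servo_tool(rows=[[49,0,0,-0.4,0,0,0],[49,0,0,-0.7,0,0,0],[49,0,0,-0.7,0,0,0]])

```text
t: 28.15
ee_pos: [523.9, 34.3, 115.4]
tcp_rot: [2.618, 1.736, 0.0]
contact_force: [-6.1, -0.3, 10.2]
width: 0.493
```

Emit:
servo_tool(rows=[[49,0,0,-0.5,0,0,0],[49,0,0,-1.0,0,0,0],[49,0,0,-1.0,0,0,0]])

```text
t: 28.45
ee_pos: [524.0, 34.3, 115.3]
tcp_rot: [2.617, 1.736, 0.001]
contact_force: [-8.6, 0.0, 19.8]
width: 0.492
```

Hard stop: the force rose to 20 N with no further travel, so the plate is home. Lifting off straight up, then moving aside to check.

Emit:
servo_tool(rows=[[49,0,0,1.5,0,0,0],[49,0,0,6,0,0,0],[49,0,0,20,0,0,0],[49,0,0,45,0,0,0],[60,0,0,80,0,0,0],[60,0,0,110,0,0,0],[60,-25,0,120,0,0,0],[60,-60,0,120,0,0,0],[60,-60,0,120,0,0,0]])

```text
t: 29.35
ee_pos: [461.5, 34.6, 233.6]
tcp_rot: [-2.618, -1.736, 0.001]
contact_force: [0.9, 0.2, -0.5]
width: 0.599
```

```bash
python3 - <<'E'
from h import *
im,d,C,P=wshot("w17"); c=(523.6,33.4)
print("flange",ring(P,d,c,58,55,68),"plain",ring(P,d,c,45,110,122),"post",ring(P,d,c,40,128,150),"plate",ring(P,d,c,75,45,54))
i,d=cams.capture("side"); cv2.imwrite("pics/s17.png",i); P=cloud(cam("side"),d)
print("side flange",ring(P,d,c,58,55,68),"plain",ring(P,d,c,45,110,122)); print("jar",ring(P,d,(720,230),60,70,90),"can",ring(P,d,(424,-459),60,175,200))
E
```

```text
ee [461.5  34.6 233.6] F [ 0.9  0.2 -0.5] w 0.599 v 0.098
flange [523.6  33.5  49.9  60.1] plain [524.1  33.9  30.2 115.9] post [523.6  32.9  17.3 141.2] plate [523.5  33.1  60.   50. ]
side flange [519.5  34.   50.2  58.7] plain [520.5  35.1  30.2 114.8]
jar [720.9 227.9  34.4  78.8] can None
```

View pics/w17.png

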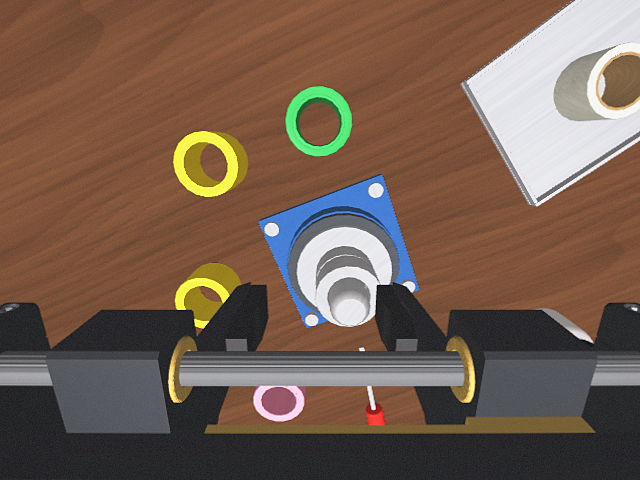

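View pics/s17.png

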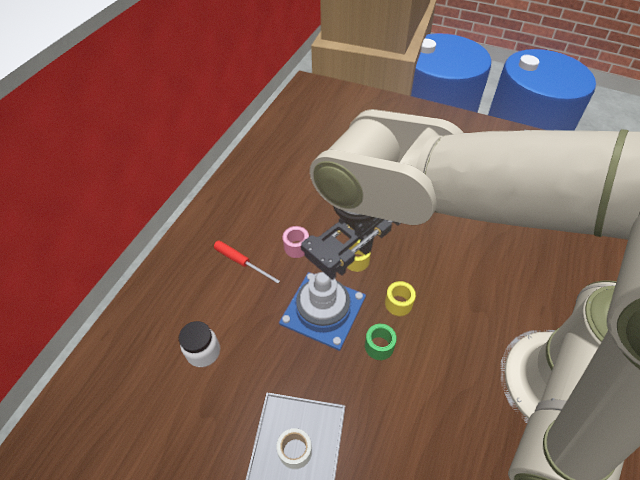

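All checks are good: plate top 50.0, flange top 60.1, plain collar top 115.9, everything concentric, the roll flat in the tray at (294,447) and the arm clear. Handing in.

```bash
python3 -c "
from station import finish_job
print(finish_job())"
```

```text
the job is handed in; nothing more can be done
None
```

The job is done and handed in at about 29.5 s; the station gives no verdict. I slid the cream roll off the post and laid it flat in the tray. I then lowered the flanged collar and the plain collar onto the post and pressed the stack until the plate stopped hard, at about 20 N. Then I released everything and moved clear.

**Last checks (wrist camera):**
- **Plate and collars:** plate top 50.0 mm, flange top 60.1 mm and plain collar top 115.9 mm. Both collars are within about 1 mm of the post axis.
- **Roll:** the top camera put it within about 1 mm of the tray's centre, top face 50.9 mm above the bench, soon after I set it down. It was still flat in the tray in the last side picture.
- **Bystanders:** the jar and screwdriver are where they started. The spray can was hidden behind the arm in the last side view, so I could not check it at the end. It looked unmoved in the picture taken from above at mid-run, and the arm never came close to it.

**What failed or disagreed:**
- **First grasp:** my first close on the flanged collar went over the top of its boss without touching it. The fingertips turned out to end at about the height of the TCP, not 22 mm ahead of it as stated, so I grasped about 10 mm lower.
- **Camera offset:** the side camera read about 4 mm lower in x and about 1 mm lower in z than the wrist camera. I used the wrist camera's values.

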